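# Turn the puppet's wrongly fitted arm

### The arm

A 6-joint arm with a two-finger parallel gripper is mounted at the origin on the work surface. World frame = base frame: x ahead of the robot, y to its left, z up, the work surface at z = 0. Lengths are in mm, angles in rad, forces in N, time in s.
With the tool pointing down it reaches from about 325 to 900 mm from the base axis. Payload 6.1 kg.
Tool frame: the origin (TCP) lies midway between the tips of the shut fingers; the grasp point (between the pads) lies arm.tcp_to_grasp behind it (arm.tcp_to_grasp is the distance from the TCP to the grasp point, in mm); z points along the fingers, y is the line along which they close (so a half turn about z gives the same grasp; the last joint's range is limited). The gripper opens to 85 mm and grips with 20 to 120 N. Pads are 22 mm wide; open, the fingers measure 114 mm over their backs; the gripper's body (76 mm by 85 mm) begins 54 mm behind the grasp point. The pads swing forward as they close: fully open they stand 13 mm farther back than shut.
Start: joints at [1.076, 0.22, 1.526, -0, 1.395, -0.126], TCP at [225.308, 582.968, 231.3] pointing down, gripper open.
Joint ranges: [-2.98, 2.98], [-0.91, 2.08], [0.09, 2.57], [-1.24, 4.39], [0.2, 2.65], [-2.68, 2.68]. Speed limits (rad/s): [2.57, 2.57, 3.01, 3.14, 3.14, 3.14].

### API

Orientations are given as a unit quaternion [x, y, z, w].
In Python, from plant import arm, imaging gives the robot as it stands.
- The arm moves only by the tool apply_moves, never from a script. Its argument "commands" is text: rows parted by semicolons, each of 4 numbers parted by spaces: the shift along the tool's x, y, z in cm, then the turn about the tool's z in degrees. In form: x y z turn; .... A call has 1 to 8 rows; each row shifts and turns the commanded pose from where the row before left it, along the tool's axes as they then stand; what a row does not reach is not made up. A row lasts 1/8 s, in which the tool goes at most 62.5 mm and 10.7 degrees, less where a joint would pass 70% of its speed; a pose out of reach is approached as far as the arm can. A call with a gripper value outside its range is refused whole. "fingers" is the closure, from 0 (fully open) to 1 (shut), set as the call begins (left out, the last holds). The fingers move at their own pace and stop on an object; the grip force is fixed at half the most. Time passes only in rows, so rows that do not move let the fingers close. It gives the time, the measured TCP pose, the force, the opening and the grip force at its end, in the units of the state.
- arm.get_obs(): the state, without advancing time (a new reading comes with each control period).
- imaging.camera(name): name is "scene" or "top" or "wrist"; returns the picture (384x512x3 uint8, red, green, blue); there is no depth.
- imaging.calibration(name): a dict with "fovy" (degrees; the focal length in pixels is half the picture's height over the tangent of half this angle, whatever the lens; pixels are square), "cx", "cy" (the principal point, pixels), "xyz" and "rotation" of the camera in the world; the wrist camera has in their place "hand_eye" (4x4, takes a point from camera to tool coordinates, whose origin is the TCP and whose axes are the flange's). Camera axes: x right, y up, looking along -z (the intrinsics and any distortion apply to the point x, -y, -z); pixel columns grow to the right and rows downward; lengths in mm; the calibration is good to about 2 mm. A picture is of the moment at which its call begins: read the wrist's pose just before it. calibration takes no time and is no camera call.
- arm.close_job(): hands the job in; it is judged then, once.
The state is a dict: "clock": time; "q": joint angles; "dq": joint speeds; "effort": joint torques, N m; "eef_pos": TCP position; "tcp_rot": TCP orientation; "contact_force": force on the tool from outside, world axes, zero at the start; "torque": the same for the moment, N m; "grip_width": opening from 0.0 (shut) to 1.0 (fully open); "finger_force": force on a finger pad.
Only numpy, scipy, OpenCV 4.12 (cv2) and the standard library are available. Lean on these libraries where they do the work, as an engineer would, in place of code of your own. Each camera call takes 0.05 s, during which the arm holds its last target. There are 200 camera calls.

### The job

One of the wooden puppet's two arms has been put on its shoulder pin by the hand, so its hand is up at the shoulder. Lift that arm off its pin, turn it end for end, and refit it fully down on the same pin through the hole in its broad round shoulder end, lying flat with the hand pointing towards the feet like the other arm. Leave the other arm as it is.

Things in the scene. Friction and masses are not known exactly. Their poses are not given: they have to be found in the camera images.
- puppet: Flat wooden figure on its back, fixed, 30 mm thick, red cap at the head, boots at the feet. Origin on the bench midway between the pins, +x to the head, z up. Steel pins 10 mm thick at y = +-95 mm rise to 60 mm above the bench (top 10 mm tapers to 3). Arms lie on shoulder bar (x +-28) and hem (x -170 to -95); between them, beside the 44 mm waist, is open bench for fingers. Head 46 mm high.
- wrong_limb: The wrongly fitted arm, on either pin: loose pale wood, 12 mm thick, 185 mm long, 80 g, underside 30 mm above the bench. A bar 24 mm wide joins a broad 46 mm disc (shoulder end) to a 34 mm round with stub fingers (hand). Origin on the underside in mid-bar, midway between the holes; +x to the shoulder end, z up. Now +x points to the puppet's feet; it should point to its head.
- limb_shoulder (a point): Centre, on the underside, of the hole in the wrong arm's shoulder end, 60 mm from the arm's origin along its +x. Each end has an 18 mm through hole, 120 mm apart; at the start the pin stands in the hand hole (60 mm along -x).
- good_limb: The other arm, same shape, size and axes, already right: its shoulder hole is on the other pin and its hand points to the feet. A loose cork block, 38 x 75 x 24 mm, lies on the chest between the two pins.
Not all that is in view belongs to the job. Leave any black or red look-alike of the wrong_limb alone.

How it is judged:
By the outcome, as a careful person would: the job done as asked, in the order asked, and still so for the second after the job is handed in, with the robot touching nothing.
It also fails if it takes over 48 s, if anything falls off the work surface, if the arm or the gripper's body presses on something with over 40 N, if the wrist force passes 120 N, or if a joint passes its speed limit or range.

## Working session

There is one attempt and no reset: what is moved stays moved. The work goes in short steps, Python scripts to look and compute and a tool call to move; the robot and the scene stay as the last step left them, time stands still between calls to the robot, and variables do not carry over. Pictures are saved under pics/ and viewed, at most 10 in all, crops included, and the job is handed in when it is done.

Besides the shell and the picture viewer there is one more tool, called after ">>>" in YAML: its name, and indented under it one key for each argument. apply_moves: Moves the arm, as the interface text tells. Its arguments: {"type":"object","properties":{"commands":{"type":"string"},"fingers":{"type":"number"}},"required":["commands"]}

```bash
mkdir -p pics
python3 - <<'E'
from plant import arm, imaging
import cv2
o=arm.get_obs();print({k:o[k] for k in("clock","eef_pos","tcp_rot","grip_width","contact_force")},arm.tcp_to_grasp)
for n in("scene","top","wrist"):
    im=imaging.camera(n);cv2.imwrite(f"pics/{n}0.png",im[:,:,::-1]);print(n,imaging.calibration(n))
a=cv2.imread("pics/scene0.png");b=cv2.imread("pics/top0.png")
cv2.imwrite("pics/top0x.png",cv2.resize(b,(800,600),interpolation=cv2.INTER_CUBIC))
E
```

```text
{'clock': 0.0, 'eef_pos': array([225.00603385, 582.42076334, 230.1850452 ]), 'tcp_rot': array([ 1.83340324e-01,  9.83048991e-01, -9.57233427e-04, -3.00794556e-04]), 'grip_width': 0.9983578266208757, 'contact_force': array([ 0.81608578,  0.28270778, -1.04226933])} 18.700000000000003
scene {'fovy': 49.319351747656526, 'cx': 256.2223950409089, 'cy': 192.42240318371427, 'xyz': array([1103.59108342, -829.65561866,  790.94415789]), 'rotation': array([0.44791611, 0.13039807, 0.23227193, 0.85347364])}
top {'fovy': 47.141001899431174, 'cx': 260.5357687977298, 'cy': 190.90411929966623, 'xyz': array([ 414.13407573,   67.07936084, 1352.87134163]), 'rotation': array([ 0.03832355, -0.04767617, -0.70192118,  0.7096231 ])}
wrist {'fovy': 69.09270429435547, 'cx': 251.07973176893137, 'cy': 194.4972436386752, 'hand_eye': array([[ 1.00179020e-03,  9.62690049e-01,  2.70604632e-01,
         6.82113907e+01],
       [ 9.99999476e-01, -1.02094481e-03, -6.99776288e-05,
         1.46067164e+00],
       [ 2.08905628e-04,  2.70604560e-01, -9.62690567e-01,
        -1.42234258e+02],
       [ 0.00000000e+00,  0.00000000e+00,  0.00000000e+00,
         1.00000000e+00]])}
```

View pics/top0x.png

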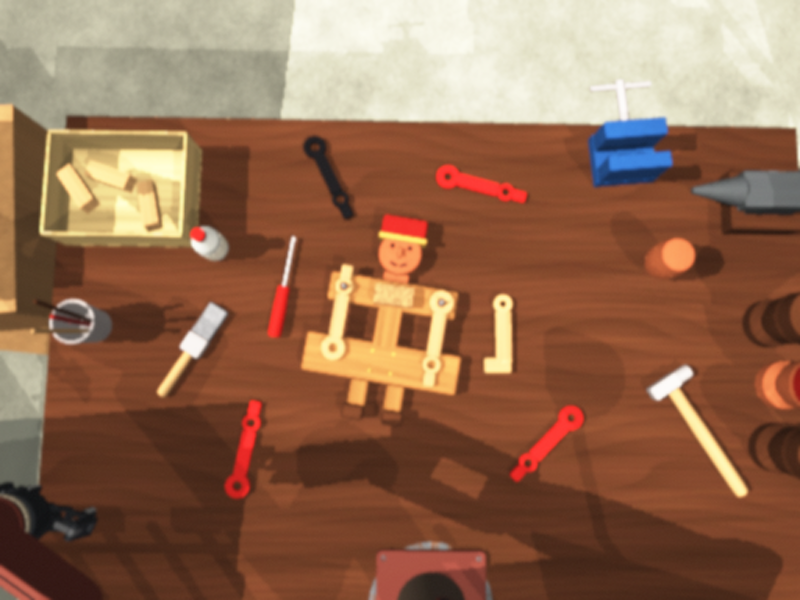

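View pics/scene0.png

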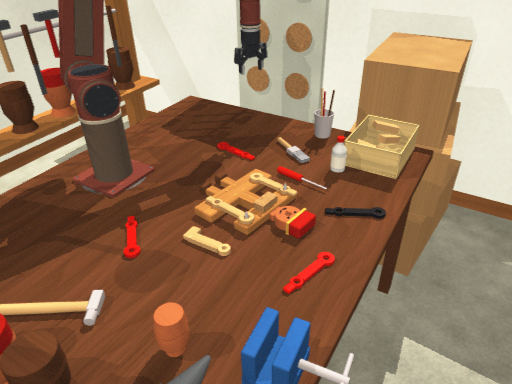

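The top view shows the puppet with its head towards +x. The wrong arm is the left (+y) one: hand on the pin at (345,285), disc at (332,348) in the enlarged picture. I'll enlarge crops of both views.

Run:
```python
import cv2
b=cv2.imread("pics/top0.png")[160:260,188:302];a=cv2.imread("pics/scene0.png")[160:240,190:320]
b=cv2.resize(b,None,fx=6,fy=6,interpolation=cv2.INTER_CUBIC)
a=cv2.resize(a,None,fx=6,fy=6,interpolation=cv2.INTER_CUBIC)
cv2.imwrite("pics/t1.png",b);cv2.imwrite("pics/s1.png",a)
```

```text
(no output)
```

View pics/t1.png

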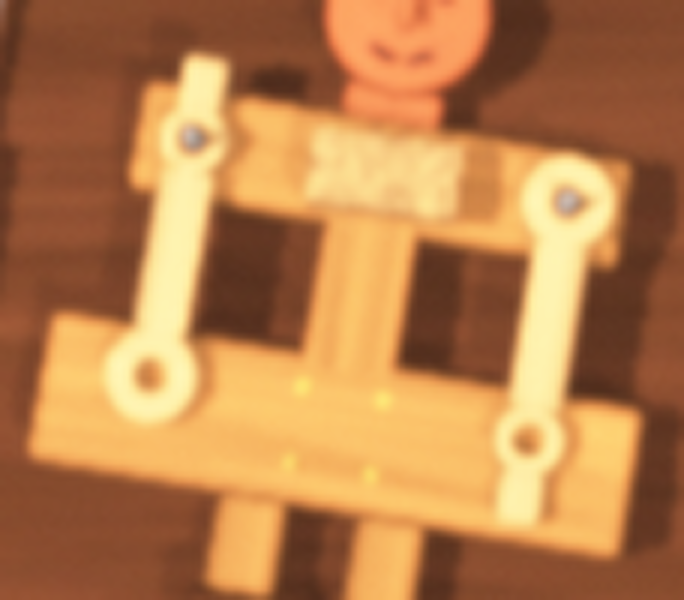

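View pics/s1.png

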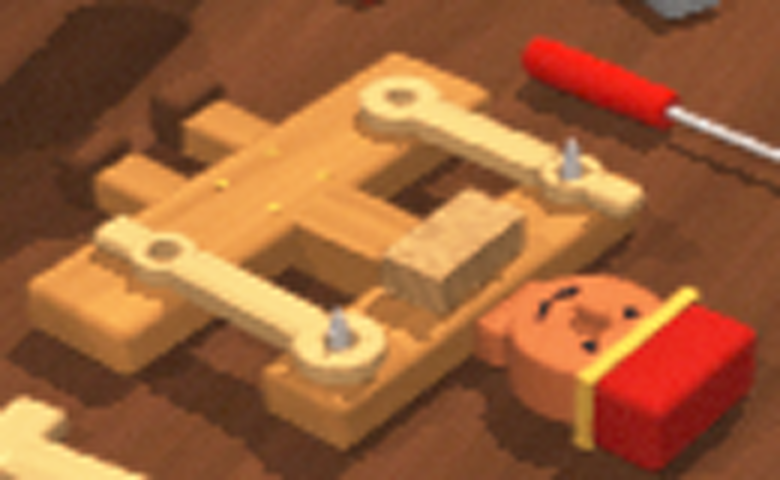

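```bash
cat > h.py <<'E'
import numpy as np
from scipy.spatial.transform import Rotation as R
from plant import arm, imaging
def ray(n,u,v,pose=None):
    c=imaging.calibration(n); f=192/np.tan(np.radians(c["fovy"]/2))
    d=np.array([(u-c["cx"])/f,-(v-c["cy"])/f,-1.])
    if n=="wrist":
        p,q=pose; H=c["hand_eye"]; r=R.from_quat(q)
        return r.apply(H[:3,3])+p, r.apply(H[:3,:3]@d)
    return np.array(c["xyz"]),R.from_quat(c["rotation"]).apply(d)
def tri(*rays):
    A=0;b=0
    for o,d in rays:
        d=d/np.linalg.norm(d);P=np.eye(3)-np.outer(d,d);A=A+P;b=b+P@o
    x=np.linalg.solve(A,b)
    return x,[np.linalg.norm(np.cross(x-o,d/np.linalg.norm(d))) for o,d in rays]
def atz(r,z):
    o,d=r;return o+d*(z-o[2])/d[2]
E
python3 - <<'E'
from h import *
np.set_printoptions(precision=1,suppress=True)
T=lambda u,v:ray("top",(u+.5)/6-.5+188,(v+.5)/6-.5+160)
S=lambda u,v:ray("scene",(u+.5)/6-.5+190,(v+.5)/6-.5+160)
D={}
for n,t,s,z in[("pinL",(191,138),(572,142),60),("pinR",(566,201),(338,312),60),("disc",(150,376),(400,98),42),("goodhand",(526,440),(165,250),42)]:
    x,e=tri(T(*t),S(*s));D[n]=atz(T(*t),z);print(n,x,e,"top@z",D[n],"scene@z",atz(S(*s),z))
print(np.linalg.norm(D["pinL"]-D["pinR"]),np.linalg.norm((D["pinL"]-D["disc"])[:2]),np.linalg.norm((D["pinR"]-D["goodhand"])[:2]))
d=D["pinR"]-D["pinL"];print(np.degrees(np.arctan2(d[1],d[0]))+90)
d=D["disc"]-D["pinL"];print("limb +x",np.degrees(np.arctan2(d[1],d[0])))
o=arm.get_obs();print(R.from_quat(o["tcp_rot"]).as_matrix())
E
```

```text
pinL [596.9 173.6  57.8] [np.float64(1.0230565521512436), np.float64(1.0230565521511552)] top@z [595.8 172.8  60. ] scene@z [599.2 171.4  60. ]
pinR [567.3 -12.8  55.4] [np.float64(0.16005232307182587), np.float64(0.16005232307167194)] top@z [566.6 -12.6  60. ] scene@z [570.7 -17.8  60. ]
disc [479.4 192.4  38.9] [np.float64(0.1886818368713556), np.float64(0.18868183687134688)] top@z [479.1 192.   42. ] scene@z [482.1 188.4  42. ]
goodhand [449.8   5.6  39.3] [np.float64(0.2879899635562961), np.float64(0.28798996355642825)] top@z [449.5   5.6  42. ] scene@z [452.3   2.9  42. ]
187.72016046996083 118.25327909462854 118.54349335796029
-8.935278483229524
limb +x 170.65538232372097
[[-0.9  0.4 -0. ]
 [ 0.4  0.9 -0. ]
 [ 0.  -0.  -1. ]]
```

Heights come out near 60/42 mm and the hole spacings near 118 mm, so the measurements hold. The puppet yaw is about −9° and the middle of the arm is near (537,182). I'll go above it.

>>> apply_moves:
  commands: "-4 -2.4 0.6 0;-4 -2.4 0.6 0;-4 -2.4 0.6 0;-4 -2.4 0.6 0;-4 -2.4 0.6 0;-4 -2.4 0.6 0;-4 -2.4 0.6 0;-4 -2.4 0.6 0"
  fingers: 0

```text
clock: 1.15
eef_pos: [455.2, 287.2, 182.9]
tcp_rot: [0.183, 0.983, -0.0, -0.0]
contact_force: [0.3, -0.5, 0.2]
grip_width: 1.001
finger_force: 0.0
```

>>> apply_moves:
  commands: "-4 -2.4 0.8 0;-4 -2.4 0.8 0;-3.5 -2 0.8 0;0 0 0 -6;0 0 0 -5.8;0 0 0 0;0 0 0 0"

```text
clock: 2.02
eef_pos: [537.2, 183.7, 159.2]
tcp_rot: [0.082, 0.997, -0.0, -0.0]
contact_force: [0.3, 1.0, -0.0]
grip_width: 1.003
finger_force: 0.0
```

Run:
```python
from h import *
import cv2
o=arm.get_obs();print(o["clock"],o["eef_pos"],o["tcp_rot"].tolist(),o["q"])
b=imaging.camera("wrist")[:,:,::-1];cv2.imwrite("pics/w1.png",b)
np.savez("w1.npz",p=o["eef_pos"],q=o["tcp_rot"])
cv2.imwrite("pics/w1x.png",cv2.resize(b,(800,600),interpolation=cv2.INTER_CUBIC))
```

```text
2.025 [537.16964071 183.71782995 159.17499243] [0.08220646474709109, 0.9966153110951299, -3.7586867664026655e-05, -0.00013202942863524498] [ 1.90645339e-01  1.47106546e-01  1.74995860e+00 -1.27622548e-06
  1.24480205e+00 -1.21555190e+00]
```

View pics/w1x.png

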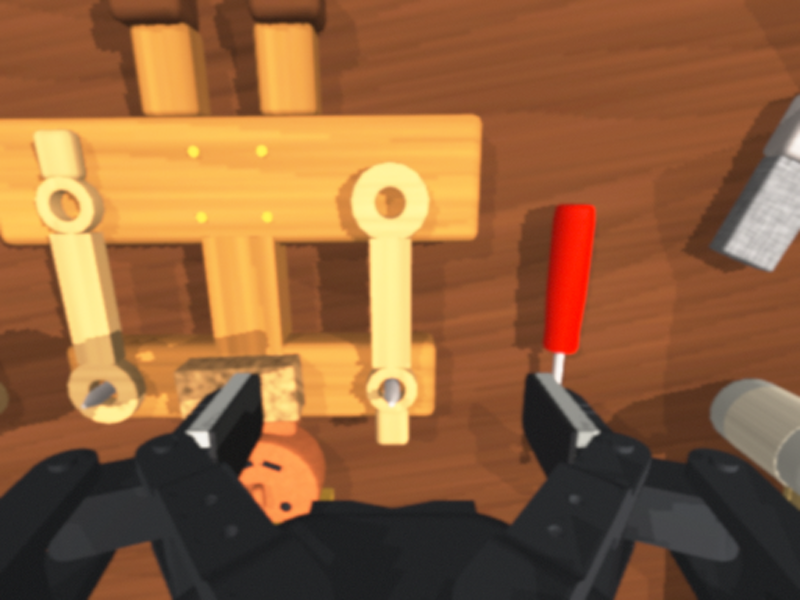

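The wrist view shows the wrong arm nearly upright in the picture: disc hole at (390,201), hand round at (391,389) and pin tip near (392,402). The fingers straddle its column.

Run:
```python
from h import *
np.set_printoptions(precision=1,suppress=True)
d=np.load("w1.npz");po=(d["p"],d["q"])
W=lambda u,v:ray("wrist",(u+.5)*.64-.5,(v+.5)*.64-.5,po)
T=lambda u,v:ray("top",(u+.5)/6-.5+188,(v+.5)/6-.5+160)
P={}
for n,w,z in[("disc",(390,201),42),("hand",(391,389),42),("tip",(392,402),60),("goodhand",(67,205),42),("tipR",(86,404),60)]:
    P[n]=atz(W(*w),z);print(n,P[n])
print("tri disc",tri(W(390,201),T(150,376)),"tip",tri(W(392,402),T(191,138)))
m=(P["disc"]+P["hand"])/2;v=P["disc"]-P["hand"];print("mid",m,np.linalg.norm(v),np.degrees(np.arctan2(v[1],v[0])))
v=P["tip"]-P["tipR"];print(np.linalg.norm(v),np.degrees(np.arctan2(v[1],v[0]))-90)
r=R.from_quat(d["q"]);print("shift in tool",r.inv().apply(m-d["p"]),"tool x yaw",np.degrees(np.arctan2(*r.as_matrix()[1::-1,0])))
```

```text
disc [480.7 192.9  42. ]
hand [599.  173.8  42. ]
tip [598.8 174.6  60. ]
goodhand [452.4   7.2  42. ]
tipR [569.5 -11.4  60. ]
tri disc (array([480.3, 192.8,  32.7]), [np.float64(0.7806946044578682), np.float64(0.7806946044579169)]) tip (array([595.7, 173.7,  64.6]), [np.float64(1.394060353670764), np.float64(1.394060353670874)])
mid [539.8 183.4  42. ] 119.76770832874452 170.84742898151387
188.2751185075209 -8.942868941062997
shift in tool [ -2.7   0.1 117.2] tool x yaw 170.56918975036217
```

>>> apply_moves:
  commands: "-0.3 0 2.5 0;0 0 3 0;0 0 3 0;0 0 2.5 0;0 0 2 0;0 0 1.3 0;0 0 0 0"

```text
clock: 2.95
eef_pos: [539.6, 183.1, 15.5]
tcp_rot: [0.081, 0.997, -0.0, -0.001]
contact_force: [-0.1, 0.3, 0.2]
grip_width: 1.0
finger_force: 0.0
```

>>> apply_moves:
  commands: "0 0 0 0;0 0 0 0;0 0 0 0;0 0 0 0;0 0 0 0;0 0 0 0;0 0 0 0;0 0 0 0"
  fingers: 1

```text
clock: 3.95
eef_pos: [540.9, 183.3, 17.1]
tcp_rot: [0.081, 0.997, 0.0, 0.001]
contact_force: [-0.4, -0.2, 5.1]
grip_width: 0.268
finger_force: 59.5
```

>>> apply_moves:
  commands: "0 0 -0.8 0;0 0 -1 0;0 0 -1 0;0 0 -1 0;0 0 -1.2 0;0 0 -1.5 0;0 0 -1.5 0;0 0 0 0"

```text
clock: 4.95
eef_pos: [541.7, 183.4, 98.4]
tcp_rot: [0.081, 0.997, 0.0, 0.002]
contact_force: [0.4, 0.8, -1.1]
grip_width: 0.264
finger_force: 58.9
```

>>> apply_moves:
  commands: "0 0 0 5;0 0 0 10;0 0 0 10;0 0 0 10;0 0 0 10;0 0 0 10;0 0 0 10;0 0 0 10"

```text
clock: 5.95
eef_pos: [539.8, 183.1, 95.7]
tcp_rot: [0.673, 0.739, -0.0, -0.0]
contact_force: [0.4, 0.9, -0.9]
grip_width: 0.269
finger_force: 58.9
```

>>> apply_moves:
  commands: "0 0 0 10;0 0 0 10;0 0 0 10;0 0 0 10;0 0 0 10;0 0 0 10;0 0 0 10;0 0 0 10"

```text
clock: 6.95
eef_pos: [539.9, 183.0, 95.7]
tcp_rot: [0.991, 0.133, -0.001, 0.0]
contact_force: [-0.5, -0.7, -0.4]
grip_width: 0.266
finger_force: 58.9
```

>>> apply_moves:
  commands: "0 0 0 10;0 0 0 10;0 0 0 5;0 0 0 0;0 0 0 0;0 0 0 0"

```text
clock: 7.7
eef_pos: [540.2, 183.1, 96.2]
tcp_rot: [0.997, -0.081, -0.0, 0.0]
contact_force: [-1.2, 0.1, -1.5]
grip_width: 0.268
finger_force: 58.9
```

Run:
```python
from h import *
import cv2
o=arm.get_obs();print(o["clock"],o["eef_pos"],o["tcp_rot"].tolist(),o["q"])
r=R.from_quat(o["tcp_rot"]);print("tool x yaw",np.degrees(np.arctan2(*r.as_matrix()[1::-1,0])))
b=imaging.camera("wrist")[:,:,::-1];cv2.imwrite("pics/w2.png",b)
np.savez("w2.npz",p=o["eef_pos"],q=o["tcp_rot"])
cv2.imwrite("pics/w2x.png",cv2.resize(b,(800,600),interpolation=cv2.INTER_CUBIC))
```

```text
7.7 [540.23030687 183.1270271   96.20223729] [0.9967272102800085, -0.08083849270750115, -7.027375551309888e-05, 3.802381127050391e-05] [ 1.88612834e-01  2.26978009e-01  1.78666207e+00 -3.97029685e-05
  1.12810830e+00  1.92127977e+00]
tool x yaw -9.273528240843364
```

View pics/w2x.png

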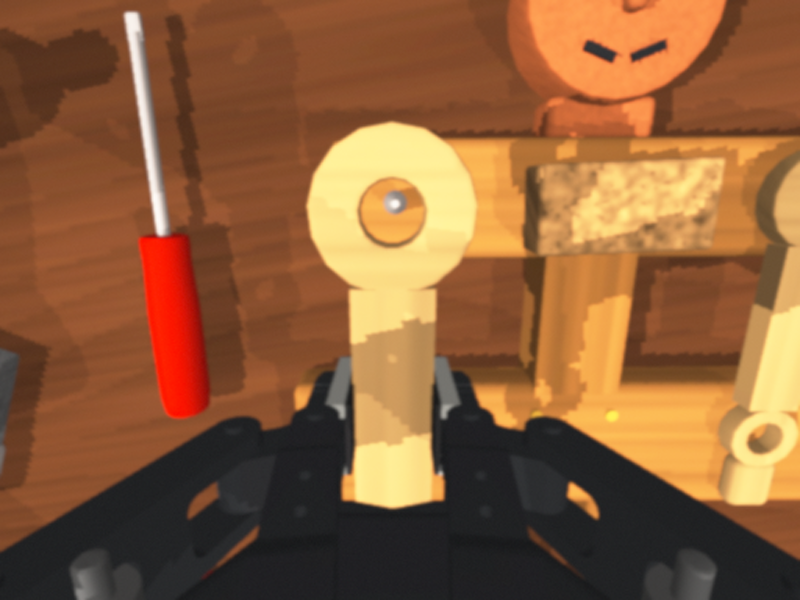

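The picture shows the disc hole at (392,211) with the pin tip seen through it at (396,202). I'll work out the offset.

Run:
```python
from h import *
np.set_printoptions(precision=1,suppress=True)
d=np.load("w2.npz");r=R.from_quat(d["q"])
W=lambda u,v:ray("wrist",(u+.5)*.64-.5,(v+.5)*.64-.5,(d["p"],d["q"]))
h=atz(W(392,211),121);t=atz(W(396,202),60)
print(h,t,"need, tool",r.inv().apply(t-h), "hole in tool",r.inv().apply(h-d["p"]))
```

```text
[601.1 174.7 121. ] [600.7 173.2  60. ] need, tool [-0.2  1.5 61. ] hole in tool [ 61.5  -1.5 -24.8]
```

>>> apply_moves:
  commands: "0 0.1 1 0;0 0 1.5 0;0 0 1.5 0;0 0 1 0;0 0 0.7 0;0 0 0.5 0;0 0 0 0"

```text
clock: 8.62
eef_pos: [540.0, 182.2, 34.1]
tcp_rot: [0.997, -0.081, -0.0, 0.0]
contact_force: [-0.8, 0.0, -0.2]
grip_width: 0.265
finger_force: 58.9
```

Run:
```python
from h import *
import cv2
o=arm.get_obs();print(o["clock"],o["eef_pos"],o["tcp_rot"].tolist(),o["contact_force"])
b=imaging.camera("wrist")[:,:,::-1];cv2.imwrite("pics/w3.png",b)
np.savez("w3.npz",p=o["eef_pos"],q=o["tcp_rot"])
cv2.imwrite("pics/w3x.png",cv2.resize(b[60:240,150:390],(720,540),interpolation=cv2.INTER_CUBIC))
```

```text
8.625 [540.01805352 182.1554756   34.06352904] [0.9966885149972192, -0.08131399345178424, -0.00018629520740926674, 6.193268133480463e-05] [-0.76059028  0.0157717  -0.1619484 ]
```

View pics/w3x.png

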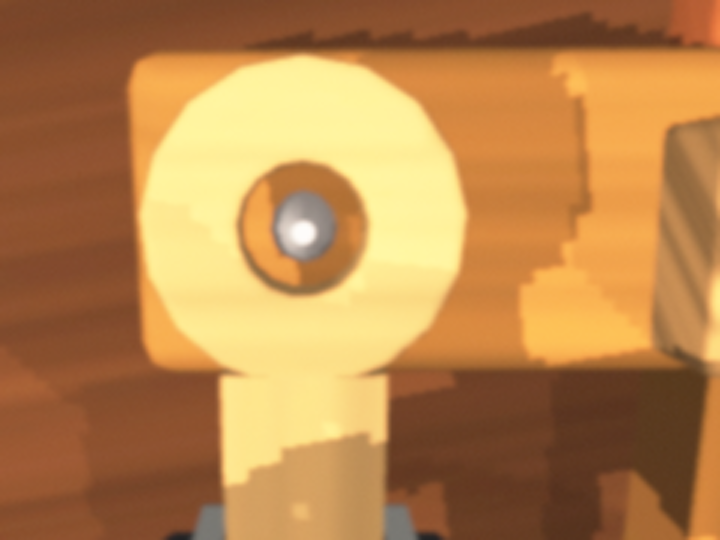

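The pin tip at (305,230) is centred in the hole at (303,228), and there is no contact force. I'll lower it the rest of the way.

>>> apply_moves:
  commands: "0 0 0.6 0;0 0 0.5 0;0 0 0.4 0;0 0 0.2 0;0 0 0 0;0 0 0 0"

```text
clock: 9.43
eef_pos: [540.2, 182.2, 17.3]
tcp_rot: [0.997, -0.081, 0.0, -0.0]
contact_force: [-0.8, 0.8, -0.3]
grip_width: 0.266
finger_force: 58.9
```

>>> apply_moves:
  commands: "0 0 0.15 0;0 0 0 0;0 0 0 0"

```text
clock: 9.8
eef_pos: [540.3, 182.2, 17.1]
tcp_rot: [0.997, -0.081, 0.0, 0.0]
contact_force: [-3.9, -1.2, 9.2]
grip_width: 0.271
finger_force: 60.1
```

It is seated: 9 N of upward contact. I'll open the fingers and retreat.

>>> apply_moves:
  commands: "0 0 0 0;0 0 0 0;0 0 0 0;0 0 0 0;0 0 0 0;0 0 0 0;0 0 0 0;0 0 0 0"
  fingers: 0

```text
clock: 10.8
eef_pos: [540.2, 182.1, 15.8]
tcp_rot: [0.997, -0.081, 0.0, -0.0]
contact_force: [-0.2, -0.7, 0.3]
grip_width: 0.999
finger_force: 0.0
```

>>> apply_moves:
  commands: "0 0 -1 0;0 0 -2 0;0 0 -3 0;0 0 -3 0;0 0 -3 0;0 0 -2 0;0 0 0 0;0 0 0 0"

```text
clock: 11.8
eef_pos: [539.4, 182.0, 154.9]
tcp_rot: [0.997, -0.081, -0.001, 0.0]
contact_force: [-0.6, 0.0, 1.0]
grip_width: 1.001
finger_force: 0.0
```

Run:
```python
from h import *
import cv2
b=imaging.camera("wrist")[:,:,::-1];s=imaging.camera("scene")[:,:,::-1]
s=cv2.resize(s[150:246,180:308],(512,384),interpolation=cv2.INTER_CUBIC)
b=cv2.resize(b,(512,384));im=np.hstack([s,b]);cv2.imwrite("pics/f.png",cv2.resize(im,(800,300)))
```

```text
(no output)
```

View pics/f.png

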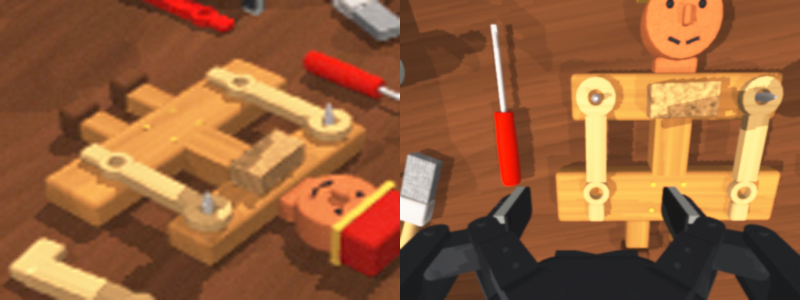

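The left arm's disc is on its pin at (330,115) in the scene half. It lies flat, parallel to the good arm, with the hand on the hem, and the cork and good arm haven't moved.

```bash
python3 -c "
from plant import arm
print(arm.close_job())"
```

```text
the job is handed in; nothing more can be done
None
```

The wrong arm is now fully down on its own pin through the shoulder hole, flat with the hand towards the feet; the good arm and cork were left as they were, and the job was handed in at about 12 s.

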